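# Hold the flip mirror on its balance point

## Task

Get the flip mirror ready for its hinge photo: turn the clamp knob clockwise to its stop so that the red bolt lets the mirror flap go, then take the flap by its orange side handle and swing it up until it stands upright on its balance point. Finish still gripping the handle, with the flap held still and upright; do not let it go over to the far side, and leave the bottle, the marker and the battery box where they are.

Things in the scene. Friction and masses are not known exactly. Their poses are not given: they have to be found in the camera images.
- mirror_stand: Fixed stand on the table: aluminium base 210 x 260 x 12 mm, two grey hinge cheeks (111 mm tall), grey clamp block 72 x 72 mm, top 104 mm up, centred at x -30, y +128 mm. Origin on the table under the flap; x points from the flap's free edge to the hinge line, y along the hinge line from the orange handle's side to the knob's side, z up. Position and yaw vary.
- flap_hinge (a point): Middle of the hinge line, fixed to the stand at x +50, y 0, z +85 mm of its frame. The hinge line runs along the stand's y; axes are the stand's.
- flap (a joint): Angle (rad) of the mirror flap: black frame, 130 mm from hinge line to free edge, 120 wide, 10 thick, about 0.3 kg. 0: lying level, free edge to the stand's -x; grows as that edge swings up and over; 1.571 is upright, its balance point; far stop 2.7. The hinge is almost frictionless: let go, it falls to one side. While the bolt covers its edge it cannot rise.
- handle_grip (a point): Orange rod on the flap, 14 mm diameter, parallel to the hinge line, standing 54 mm out from the flap's -y side, with a 20 mm end disc. Grip point on its axis, 115 mm from the hinge line, 32 mm from the flap's side (stand y -92); 85 mm up at the start, 200 mm up when upright. Gripped across from above it can turn between the pads while the gripper stays pointing down. y lies along the rod.
- clamp_knob (a joint): Angle (rad) of the black clamp knob, growing clockwise seen from above, up to its stop at 1.4; starts between 0 and 0.2. It draws the bolt back 18.6 mm per rad; the bolt is clear of the flap from about 1.08 on. Stays where it is left (friction 0.06 N m).
- clamp_knob_grip (a point): Grip point of the knob, on its upright axis at stand x -30, y +128 mm, 141 mm over the table. The grip is an upright bar 42 mm long, 14 mm thick, reaching 7 mm above and 23 mm below this point; under it a 44 mm disc. At knob angle 0 the bar lies along the stand's x; it and the point's axes turn with the knob.
- bolt_tip (a point): Tip of the red bolt, a bar 14 x 10 mm that slides along the stand's y just above the flap's knob-side edge (y +60 mm). The tip is at y +40 mm with the knob at 0 and +66 mm with the knob at its stop.
- drink_bottle: Amber bottle with a yellow cap, 62 mm diameter, 170 mm tall, standing near the knob's side of the stand; origin at the centre of its underside. Leave it alone.
- marker: Grey marker with a green cap, 127 mm long, 19 mm thick, lying on the table near the stand; origin at the middle of its underside, x along it. Leave it alone.
- battery_box: White battery box 75 x 55 x 30 mm lying on the table near the stand; origin at the centre of its underside. Leave it alone.

How it is judged:
By the outcome, as a careful person would: the job done as asked, in the order asked, and still so for the second after the job is handed in, while the arm keeps its last pose, push and grip.
It also fails if it takes over 45 s, if anything falls off the work surface, if the arm or the gripper's body presses on something with over 40 N, if the wrist force passes 120 N, or if a joint passes its speed limit or range.

## Robot

A 6-joint arm with a two-finger parallel gripper is mounted at the origin on the work surface. World frame = base frame: x ahead of the robot, y to its left, z up, the work surface at z = 0. Lengths are in m, angles in rad, forces in N, time in s.
With the tool pointing down it reaches from about 0.275 to 0.85 m from the base axis. Payload 19 kg.
Tool frame: the origin (TCP) lies midway between the tips of the shut fingers; the grasp point (between the pads) lies 19 mm behind it; z points along the fingers, y is the direction in which the jaws open and shut (so a half turn about z gives the same grasp; the last joint's range is limited). The gripper opens to 85 mm and grips with 20 to 120 N. Pads are 22 mm wide; open, the fingers measure 114 mm over their backs; the gripper's body (76 mm by 85 mm) begins 54 mm behind the grasp point. The pads swing forward as they close: fully open they stand 13 mm farther back than shut.
Start: joints at [-1.417, 0.15, 1.437, -0, 1.554, -0.134], TCP at [0.163, -0.551, 0.231] pointing down, gripper open.
Joint ranges: [-2.8, 2.8], [-0.68, 2.1], [0.12, 2.68], [-1.39, 4.53], [0.16, 2.79], [-2.81, 2.81]. Speed limits (rad/s): [1.89, 1.89, 2.22, 3.01, 3.01, 3.01].

## Interface

Orientations are given as a unit quaternion [x, y, z, w].
In Python, from rig import manip, eyes gives the robot as it stands. The module is installed in compiled form; this text tells all that it offers.
- The arm moves only by the tool servo_tool, never from a script. Its argument "rows" is a list of rows, each a list of 7 numbers: the shift along the tool's x, y, z in mm, then the turn, a rotation vector about the tool's x, y, z in rad, then the finger opening in mm, from 0 to 85.4. In form: [[dx, dy, dz, wx, wy, wz, grip], ...]. A call has 1 to 12 rows; each row shifts and turns the commanded pose from where the row before left it, along the tool's axes as they then stand; what a row does not reach is not made up. A row lasts 1/10 s, in which the tool goes at most 50 mm and 8.59 degrees, less where a joint would pass 70% of its speed; a pose out of reach is approached as far as the arm can. A call with a gripper value outside its range is refused whole. The fingers move at their own pace and stop on an object; "grip_force" is the grip in N (left out, the last holds). Time passes only in rows, so rows that do not move let the fingers close. It gives the time, the measured TCP pose, the force and the opening at its end, in the units of the state.
- manip.sense(): the state, without advancing time (a new reading comes with each control period).
- eyes.get_image(name): name is "side" or "top" or "wrist"; returns a dict with "img" (384x512x3 uint8, red, green, blue), "intrinsics" (3x3 intrinsics, pixels), "D" ([k1, k2, p1, p2, k3] as OpenCV has them; the pictures are not rectified), "world_from_camera" (4x4, takes a point from camera to world coordinates); the wrist camera has in their place "hand_eye" (4x4, takes a point from camera to tool coordinates, whose origin is the TCP and whose axes are the flange's). Camera axes: x right, y up, looking along -z (the intrinsics and any distortion apply to the point x, -y, -z); pixel columns grow to the right and rows downward; lengths in m; the calibration is good to about 2 mm. A picture is of the moment at which its call begins: read the wrist's pose just before it. There is no depth.
- manip.close_job(): hands the job in, once; it reports no verdict.
The state is a dict: "time_s": time; "q": joint angles; "joint_velocities": joint speeds; "joint_efforts": joint torques, N m; "tool_pos": TCP position; "ee_rot": TCP orientation; "contact_force": force on the tool from outside, world axes, zero at the start; "torque": the same for the moment, N m; "width": opening from 0.0 (shut) to 1.0 (fully open).
Only numpy, scipy, OpenCV 4.12 (cv2) and the standard library are available. Lean on these libraries where they do the work, as an engineer would, in place of code of your own. Each camera call takes 0.05 s, during which the arm holds its last target.

## Working session

There is one attempt and no reset: what is moved stays moved. The work goes in short steps, Python scripts to look and compute and a tool call to move; the robot and the scene stay as the last step left them, time stands still between calls to the robot, and variables do not carry over. Pictures are saved under pics/ and viewed, and the job is handed in when it is done.

Besides the shell and the picture viewer there is one more tool, called after "Request:" as name(argument=value, ...), one argument or row to a line, values as JSON. servo_tool: Moves the arm, as the interface text tells. Its arguments: {"type":"object","properties":{"rows":{"type":"array","items":{"type":"array","items":{"type":"number"}}},"grip_force":{"type":"number"}},"required":["rows"]}

```bash
mkdir -p pics
cat > h.py <<'E'
import numpy as np, cv2, pickle
from rig import manip, eyes
def shot(n,tag):
    d=eyes.get_image(n); cv2.imwrite(f'pics/{tag}.png',d['img'][:,:,::-1]); pickle.dump(d,open(f'pics/{tag}.pkl','wb')); return d
def load(tag): return pickle.load(open(f'pics/{tag}.pkl','rb'))
def ray(d,px,T=None):
    T=d['world_from_camera'] if T is None else T
    u=cv2.undistortPoints(np.array([[px]],float),np.array(d['intrinsics'],float),np.array(d['D'],float))[0,0]
    v=np.array([u[0],-u[1],-1.]); T=np.array(T); return T[:3,3],T[:3,:3]@v
def onz(d,px,z,T=None):
    o,v=ray(d,px,T); return o+v*(z-o[2])/v[2]
def proj(d,P,T=None):
    T=np.array(d['world_from_camera'] if T is None else T); p=T[:3,:3].T@(np.array(P)-T[:3,3])
    return cv2.projectPoints(np.array([[p[0],-p[1],-p[2]]]),np.zeros(3),np.zeros(3),np.array(d['intrinsics'],float),np.array(d['D'],float))[0][0,0]
def tri(d1,p1,d2,p2):
    o1,v1=ray(d1,p1);o2,v2=ray(d2,p2)
    s=np.linalg.lstsq(np.c_[v1,-v2],o2-o1,rcond=None)[0]
    a=o1+s[0]*v1;b=o2+s[1]*v2; return (a+b)/2,np.linalg.norm(a-b)
E
python3 - <<'E'
from h import *
print(manip.sense())
for n in('top','side','wrist'):
    d=shot(n,n+'0'); print(n,d.get('world_from_camera',d.get('hand_eye')))
E
```

```text
{'time_s': 0.0, 'q': array([-1.41697566e+00,  1.51006675e-01,  1.43800603e+00,  1.48241106e-05,
        1.55378477e+00, -1.34021860e-01]), 'joint_velocities': array([-7.77992176e-04, -8.46700596e-05,  8.98304860e-04, -9.69058790e-05,
        1.08755333e-05,  3.96841988e-04]), 'joint_efforts': array([-3.20722436e-03, -7.13045526e+01, -5.70873535e+01, -6.10493735e-04,
        8.78841500e-03, -2.96330666e-05]), 'tool_pos': array([ 0.16317126, -0.55112108,  0.23067612]), 'ee_rot': array([ 9.89661038e-01,  1.43424775e-01,  1.44712987e-06, -6.02454858e-04]), 'contact_force': array([-0.01572701,  0.37437311,  0.13341278]), 'torque': array([ 0.03227466, -0.03263418,  0.01292879]), 'width': 0.9991333697087729}
top [[-0.01625618  0.98337441 -0.18086047  0.38829967]
 [-0.99983744 -0.01457664  0.01061173  0.05614898]
 [ 0.00779896  0.18100357  0.98345152  1.04822185]
 [ 0.          0.          0.          1.        ]]
side [[-0.96527332  0.1958659  -0.17286979  0.35503219]
 [-0.26118789 -0.73703693  0.62334376  0.87678742]
 [-0.00531963  0.6468486   0.76259989  1.13826217]
 [ 0.          0.          0.          1.        ]]
wrist [[ 9.72530718e-06  9.47272530e-01  3.20429016e-01  8.12957383e-02]
 [ 9.99999988e-01 -5.87422112e-05  1.43306547e-04 -5.93006659e-04]
 [ 1.54573064e-04  3.20429011e-01 -9.47272519e-01 -1.41845646e-01]
 [ 0.00000000e+00  0.00000000e+00  0.00000000e+00  1.00000000e+00]]
```

View pics/top0.png

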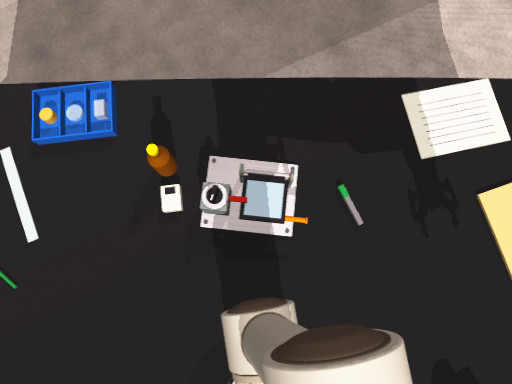

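View pics/side0.png

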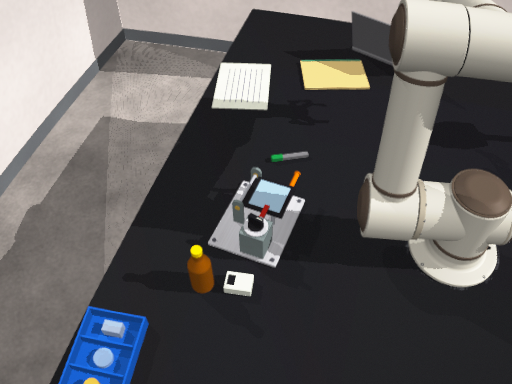

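Top view: the stand is at about (250,197), with the knob at (215,196), orange handle at (296,220), bottle at (160,160), box at (171,198) and marker at (350,204). Stand +x points roughly along world +x. I'll zoom in to measure.

Run:
```python
from h import *
d=load('top0');im=d['img'][:,:,::-1]
cv2.imwrite('pics/topz.png',cv2.resize(im[140:250,140:320],None,fx=4.4,fy=4.4,interpolation=cv2.INTER_CUBIC))
s=load('side0');sm=s['img'][:,:,::-1]
cv2.imwrite('pics/sidez.png',cv2.resize(sm[150:300,180:320],None,fx=4,fy=4,interpolation=cv2.INTER_CUBIC))
for n,dd in(('top',d),('side',s)):
    hsv=cv2.cvtColor(dd['img'],cv2.COLOR_RGB2HSV)
    for nm,lo,hi in(('orange',(8,180,150),(16,255,255)),('red',(0,180,90),(4,255,255))):
        m=cv2.inRange(hsv,lo,hi); k,l,st,c=cv2.connectedComponentsWithStats(m)
        for i in range(1,k):
            if st[i,4]>15:print(n,nm,st[i],c[i],cv2.minAreaRect(np.argwhere(l==i)[:,::-1].astype(np.float32)))
# plate mask
hsv=cv2.cvtColor(d['img'],cv2.COLOR_RGB2HSV)
```

```text
top orange [150 155  17  13 144] [157.91666667 161.36805556] ((157.9724884033203, 161.40826416015625), (10.536090850830078, 16.761962890625), 73.3007583618164)
top orange [285 216  23   8  49] [298.30612245 218.6122449 ] ((295.9741516113281, 219.43966674804688), (22.314369201660156, 6.048368453979492), 3.3664605617523193)
top red [229 196  18   7  87] [237.31034483 198.59770115] ((237.36924743652344, 198.54617309570312), (17.240825653076172, 4.961389541625977), 7.125016689300537)
side orange [290 171  11  16  49] [294.73469388 178.04081633] ((294.5955505371094, 178.32484436035156), (5.347182273864746, 16.121356964111328), 28.610462188720703)
side orange [199 258  11  14 108] [204.12037037 264.86111111] ((204.0, 264.5), (13.0, 10.0), 90.0)
side red [260 205   9  12  54] [263.98148148 210.5       ] ((263.8000183105469, 210.40000915527344), (4.472135543823242, 11.627553939819336), 26.56505012512207)
```

View pics/topz.png

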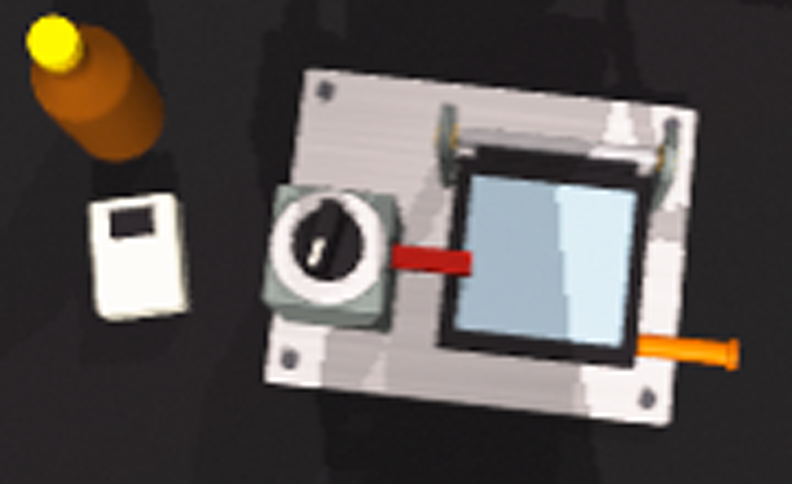

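View pics/sidez.png

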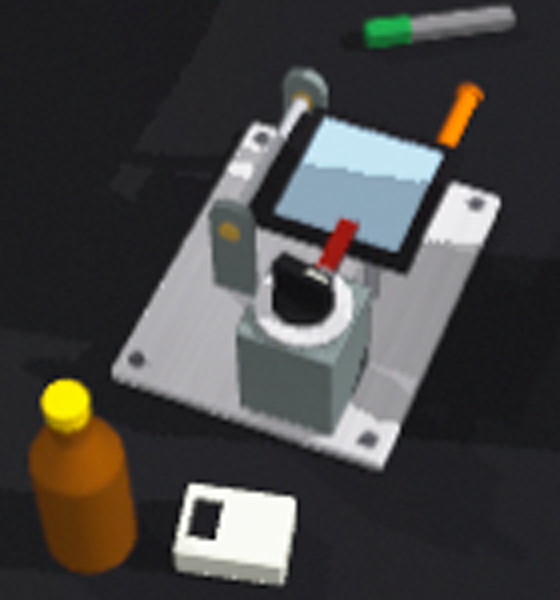

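Run:
```python
from h import *
d=load('top0');s=load('side0')
cs=[(306,70),(697,108),(668,424),(265,382)]
P=np.array([onz(d,(140+(a+.5)/4.4-.5,140+(b+.5)/4.4-.5),.012) for a,b in cs]);print(P.round(4))
Q=np.array([onz(s,(180+a/4,150+b/4),.012) for a,b in [(112,372),(260,122),(500,200),(382,468)]]);print('side',Q.round(4))
for X in(P,):
  print('sides',[np.linalg.norm(X[i]-X[(i+1)%4]) for i in range(4)])
  ex=(X[0]-X[3]+X[1]-X[2]);ey=(X[0]-X[1]+X[3]-X[2]);print('yaw',np.arctan2(ex[1],ex[0]),np.arctan2(-ey[0],ey[1]),'cen',X.mean(0))
def z(a,b):return (140+(a+.5)/4.4-.5,140+(b+.5)/4.4-.5)
print('handle end disc',onz(d,z(735,354),.085),onz(d,z(640,346),.085),'tri end',tri(d,z(735,354),s,(180+473/4,150+92/4)))
print('knob',onz(d,z(329,238),.148),'ring',onz(d,z(329,243),.106),'tri',tri(d,z(329,238),s,(180+303/4,150+285/4)))
print('bar dir',onz(d,z(338,200),.148)-onz(d,z(320,277),.148))
print('bolt tip',onz(d,z(470,263),.10))
print('bottle cap',onz(d,z(55,43),.17),'box',onz(d,z(138,255),.03))
```

```text
[[ 0.6993  0.1735  0.012 ]
 [ 0.6697 -0.0845  0.012 ]
 [ 0.4621 -0.0582  0.012 ]
 [ 0.4929  0.1985  0.012 ]]
side [[ 0.7003  0.1784  0.012 ]
 [ 0.6644 -0.0802  0.012 ]
 [ 0.463  -0.0503  0.012 ]
 [ 0.4937  0.2059  0.012 ]]
sides [np.float64(0.25973736117881135), np.float64(0.2092046718114944), np.float64(0.25851204142067713), np.float64(0.20797007378672633)]
yaw -0.12342701676296625 -0.1167975587765689 cen [0.58098791 0.05732446 0.012     ]
handle end disc [ 0.49790769 -0.09160133  0.085     ] [ 0.50362463 -0.03494705  0.085     ] tri end (array([ 0.49785296, -0.09215137,  0.08144548]), np.float64(0.000912864077811042))
knob [0.5599539  0.14449379 0.148     ] ring [0.56496133 0.14860601 0.106     ] tri (array([0.56508408, 0.146995  , 0.12262486]), np.float64(0.0005730769080789049))
bar dir [ 0.04402899 -0.01000976  0.        ]
bolt tip [0.55280144 0.06568026 0.1       ]
bottle cap [0.67006569 0.297595   0.17      ] box [0.57324082 0.27787759 0.03      ]
```

Request:
servo_tool(
  rows=[
    [32,-31,-1,0,0,0,85],
    [32,-31,-1,0,0,0,85],
    [32,-31,-1,0,0,0,85],
    [32,-31,-1,0,0,0,85],
    [32,-31,-1,0,0,0,85],
    [32,-31,-1,0,0,0,85],
    [32,-31,-1,0,0,0,85],
    [32,-31,-1,0,0,0,85],
    [32,-31,-1,0,0,0,85],
    [32,-31,-1,0,0,0,85],
    [32,-31,-1,0,0,0,85],
    [32,-31,-1,0,0,0,85],
  ],
)

```text
time_s: 1.35
tool_pos: [0.4262, -0.0838, 0.2434]
ee_rot: [0.99, 0.143, 0.0, 0.0]
contact_force: [1.8, -1.1, -0.2]
width: 0.993
```

Request:
servo_tool(
  rows=[
    [32,-31,-1,0,0,0,85],
    [32,-31,-1,0,0,0,85],
    [32,-31,-1,0,0,0,85],
    [32,-31,-1,0,0,0,85],
    [32,-31,-1,0,0,0,85],
    [32,-31,-1,0,0,0,85],
    [0,0,0,0,0,-0.14,85],
    [0,0,0,0,0,-0.14,85],
    [0,0,0,0,0,-0.14,85],
    [0,0,0,0,0,-0.14,85],
    [0,0,0,0,0,-0.14,85],
    [0,0,0,0,0,-0.14,85],
  ],
)

```text
time_s: 2.55
tool_pos: [0.557, 0.1472, 0.2491]
ee_rot: [0.844, 0.537, -0.0, -0.0]
contact_force: [0.3, -1.5, -0.2]
width: 0.996
```

Request:
servo_tool(
  rows=[
    [0,0,0,0,0,-0.14,85],
    [0,0,0,0,0,-0.14,85],
    [0,0,0,0,0,-0.14,85],
    [0,0,0,0,0,-0.14,85],
    [0,0,0,0,0,-0.14,85],
    [0,0,0,0,0,-0.14,85],
    [0,0,0,0,0,-0.14,85],
    [0,0,0,0,0,-0.14,85],
    [0,0,0,0,0,-0.14,85],
    [0,0,0,0,0,-0.14,85],
    [0,0,0,0,0,-0.14,85],
    [0,0,0,0,0,-0.14,85],
  ],
)

```text
time_s: 3.75
tool_pos: [0.557, 0.1472, 0.2491]
ee_rot: [0.163, 0.987, -0.0, -0.0]
contact_force: [0.0, -0.4, -0.1]
width: 0.999
```

Run:
```python
from h import *
st=manip.sense();d=shot('wrist','w1');pickle.dump(st,open('pics/w1s.pkl','wb'));print(st['tool_pos'],st['ee_rot'],st['q'])
cv2.imwrite('pics/w1z.png',cv2.resize(d['img'][:,:,::-1],None,fx=1.5,fy=1.5))
```

```text
[0.55701507 0.1472204  0.24906498] [ 1.63278541e-01  9.86579974e-01 -3.82641873e-06 -2.68780882e-04] [ 1.24613053e-01  1.47996921e-01  1.40462757e+00  1.45698195e-04
  1.58948567e+00 -1.11815481e+00]
```

View pics/w1z.png

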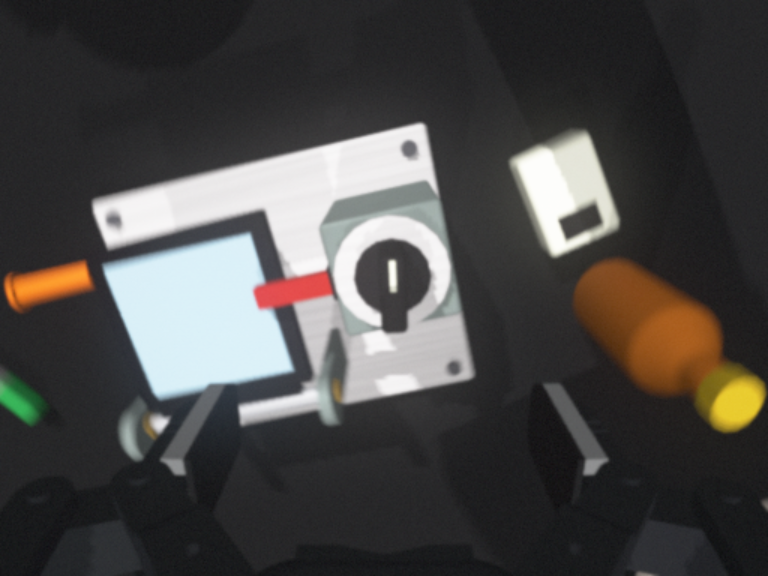

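Run:
```python
from h import *
from scipy.spatial.transform import Rotation as R
st=pickle.load(open('pics/w1s.pkl','rb'));d=load('w1')
T=np.eye(4);T[:3,:3]=R.from_quat(st['ee_rot']).as_matrix();T[:3,3]=st['tool_pos'];T=T@d['hand_eye']
def g(a,b,z):return onz(d,(a/1.5,b/1.5),z,T).round(4)
print('blackdisc',g(393,276,.118),'ring',g(391,276,.106))
print('bar end',g(395,330,.148)); print('pointer',g(391,262,.148),g(393,290,.148))
print('handle tip',g(10,291,.085),'root',g(92,276,.085)); print('bolt tip',g(256,297,.095))
print('corners',g(425,123,.012),g(474,378,.012),g(94,200,.012))
c=d['img'][120:240,190:330,::-1];cv2.imwrite('pics/w1k.png',cv2.resize(c,None,fx=5,fy=5,interpolation=cv2.INTER_CUBIC))
```

```text
blackdisc [0.5615 0.151  0.118 ] ring [0.5648 0.1489 0.106 ]
bar end [0.5802 0.1453 0.148 ]
pointer [0.5452 0.1549 0.148 ] [0.5593 0.1512 0.148 ]
handle tip [ 0.4997 -0.0943  0.085 ] root [ 0.5093 -0.0343  0.085 ]
bolt tip [0.5542 0.0651 0.095 ]
corners [0.4933 0.1996 0.012 ] [0.6998 0.1777 0.012 ] [ 0.4635 -0.0529  0.012 ]
```

View pics/w1k.png

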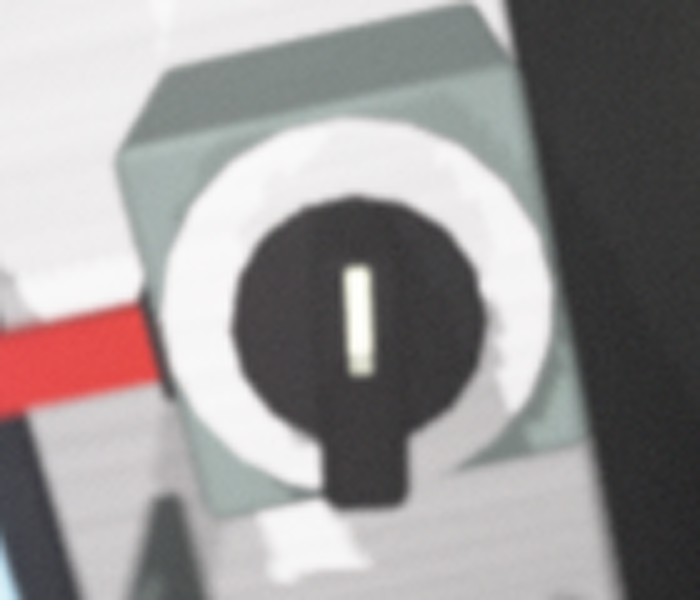

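Request:
servo_tool(
  rows=[
    [0,0,0,0,0,-0.08,85],
    [-4,2,0,0,0,0,60],
    [0,0,30,0,0,0,60],
    [0,0,30,0,0,0,60],
    [0,0,30,0,0,0,60],
    [0,0,20,0,0,0,60],
    [0,0,10,0,0,0,60],
    [0,0,4,0,0,0,60],
    [0,0,0,0,0,0,60],
  ],
  grip_force=30,
)

```text
time_s: 4.7
tool_pos: [0.5618, 0.1482, 0.1256]
ee_rot: [0.127, 0.992, 0.0, 0.0]
contact_force: [0.4, 0.1, 1.1]
width: 0.704
```

Run:
```python
from h import *
d=shot('wrist','w2');s=shot('side','s2')
cv2.imwrite('pics/w2z.png',np.vstack([cv2.resize(d['img'][:,:,::-1],(400,300)),cv2.resize(s['img'][130:300,180:408,::-1],(400,298))]))
```

```text
(no output)
```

View pics/w2z.png

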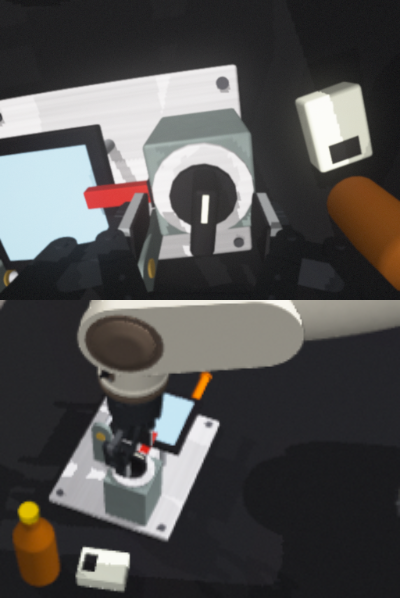

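The bar (at column 202 in the wrist view) sits midway between the pads, which are at 132 and 268. Closing now.

Request:
servo_tool(
  rows=[
    [0,0,0,0,0,0,30],
    [0,0,0,0,0,0,10],
    [0,0,0,0,0,0,5],
    [0,0,0,0,0,0,5],
    [0,0,0,0,0,0,5],
    [0,0,0,0,0,0,5],
  ],
  grip_force=30,
)

```text
time_s: 5.4
tool_pos: [0.5618, 0.1497, 0.126]
ee_rot: [0.126, 0.992, 0.001, 0.001]
contact_force: [0.5, 13.6, 3.9]
width: 0.157
```

Request:
servo_tool(
  rows=[
    [0,2,0,0,0,0,5],
    [0,0,0,0,0,0,5],
    [0,0,0,0,0,0,5],
  ],
)

```text
time_s: 5.7
tool_pos: [0.5619, 0.15, 0.1259]
ee_rot: [0.127, 0.992, -0.0, 0.0]
contact_force: [-3.9, -0.9, 7.2]
width: 0.155
```

Request:
servo_tool(
  rows=[
    [0,0,0,0,0,0.1,5],
    [0,0,0,0,0,0.1,5],
    [0,0,0,0,0,0.1,5],
    [0,0,0,0,0,0.1,5],
    [0,0,0,0,0,0.1,5],
    [0,0,0,0,0,0.1,5],
    [0,0,0,0,0,0.1,5],
    [0,0,0,0,0,0.1,5],
    [0,0,0,0,0,0.1,5],
    [0,0,0,0,0,0.1,5],
    [0,0,0,0,0,0.1,5],
    [0,0,0,0,0,0,5],
  ],
)

```text
time_s: 6.9
tool_pos: [0.5634, 0.1516, 0.126]
ee_rot: [0.628, 0.778, 0.002, 0.001]
contact_force: [11.7, 14.1, -2.6]
width: 0.158
```

Run:
```python
from h import *
st=manip.sense();print(st['contact_force'],st['torque'],2*np.arctan2(st['ee_rot'][1],st['ee_rot'][0]),st['q'])
```

```text
[11.71556471 14.07394395 -2.55611252] [ 2.30716389 -1.88588919  0.02255927] 1.784173088355383 [ 0.12945684  0.22152262  1.56972552  0.00246791  1.34620584 -0.08446456]
```

Request:
servo_tool(
  rows=[
    [1,2,0,0,0,0,5],
    [0,0,0,0,0,0.08,5],
    [0,0,0,0,0,0.06,5],
    [0,0,0,0,0,0,5],
  ],
)

```text
time_s: 7.3
tool_pos: [0.564, 0.1518, 0.1259]
ee_rot: [0.68, 0.733, 0.001, 0.0]
contact_force: [-0.1, 3.9, 6.3]
width: 0.156
```

```bash
cat > s.py <<'E'
from h import *
st=manip.sense();print(st['contact_force'],st['torque'],2*np.arctan2(st['ee_rot'][1],st['ee_rot'][0]),st['q'],st['tool_pos'])
E
python3 s.py
```

```text
[-0.07295864  3.90867747  6.25829747] [ 0.65453791  0.17448317 -0.04652258] 1.6465685456238348 [1.30812397e-01 2.25063402e-01 1.56559152e+00 5.93566105e-04
 1.34993954e+00 5.49104377e-02] [0.56397651 0.15184903 0.12592   ]
```

Request:
servo_tool(
  rows=[
    [0,0,0,0,0,0.05,5],
    [0,0,0,0,0,0,5],
  ],
)

```text
time_s: 7.5
tool_pos: [0.564, 0.1519, 0.1259]
ee_rot: [0.697, 0.717, 0.001, 0.0]
contact_force: [-0.1, 4.7, 5.9]
width: 0.16
```

```bash
python3 s.py
```

```text
[-0.06376988  4.7229531   5.89392298] [ 0.65380875 -0.05321083  0.71516588] 1.5981802979434265 [1.30856553e-01 2.25051858e-01 1.56559572e+00 5.55435716e-04
 1.34971264e+00 1.03351116e-01] [0.56404223 0.15187135 0.12592477]
```

Request:
servo_tool(
  rows=[
    [0,0,0,0,0,0,50],
    [0,0,0,0,0,0,50],
    [0,0,0,0,0,0,50],
    [0,0,-10,0,0,0,50],
    [0,0,-30,0,0,0,50],
    [0,0,-40,0,0,0,60],
    [0,0,-40,0,0,0,60],
    [0,0,-20,0,0,0.15,60],
    [0,0,0,0,0,0,60],
  ],
)

```text
time_s: 8.4
tool_pos: [0.5645, 0.1516, 0.2695]
ee_rot: [0.751, 0.66, 0.002, 0.002]
contact_force: [0.2, -0.5, 0.2]
width: 0.701
```

```bash
python3 s.py
python3 - <<'E'
from h import *
st=manip.sense();d=shot('wrist','w3');pickle.dump(st,open('pics/w3s.pkl','wb'))
cv2.imwrite('pics/w3z.png',cv2.resize(d['img'][:,:,::-1],None,fx=1.5,fy=1.5))
E
```

```text
[ 0.16742823 -0.53941675  0.22420368] [-0.01790308 -0.01380414  0.00019913] 1.442737406671326 [1.30503447e-01 1.57195687e-01 1.35341787e+00 2.36592320e-05
 1.62548531e+00 2.58563726e-01] [0.56450854 0.15155776 0.26948519]
```

View pics/w3z.png

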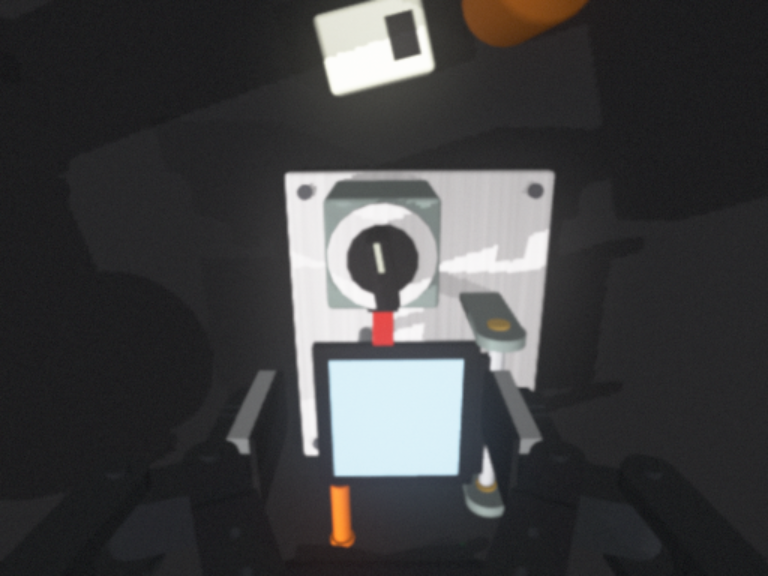

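```bash
cat > w.py <<'E'
from h import *
from scipy.spatial.transform import Rotation as R
def wt(tag):
    st=pickle.load(open(f'pics/{tag}s.pkl','rb'));d=load(tag)
    T=np.eye(4);T[:3,:3]=R.from_quat(st['ee_rot']).as_matrix();T[:3,3]=st['tool_pos'];T=T@d['hand_eye'];return d,T
E
python3 - <<'E'
from w import *
d,T=wt('w3')
def g(a,b,z):return onz(d,((a+.5)/1.5-.5,(b+.5)/1.5-.5),z,T).round(4)
print('bolt',g(383,346,.095),g(383,346,.1),'flap edge',g(315,344,.09),g(480,342,.09), 'far', g(330,482,.09))
print('knob disc',g(382,259,.118))
print('handle root',g(340,487,.085),'end',g(342,541,.085))
print('corners',g(285,172,.012),g(554,171,.012))
c=[g(285,172,.012),g(554,171,.012)];v=c[1]-c[0];print(np.linalg.norm(v),np.arctan2(v[1],v[0]))
cv2.imwrite('pics/w3k.png',cv2.resize(d['img'][190:370,190:340,::-1],None,fx=4,fy=3.3,interpolation=cv2.INTER_CUBIC))
E
```

```text
bolt [0.5548 0.0848 0.095 ] [0.5551 0.0872 0.1   ] flap edge [0.5084 0.09   0.09  ] [0.6211 0.0767 0.09  ] far [ 0.4994 -0.0265  0.09  ]
knob disc [0.5628 0.1518 0.118 ]
handle root [ 0.5052 -0.0363  0.085 ] end [ 0.4979 -0.0916  0.085 ]
corners [0.4942 0.2008 0.012 ] [0.7    0.1755 0.012 ]
0.20734929466964674 -0.12232113960156164
```

View pics/w3k.png

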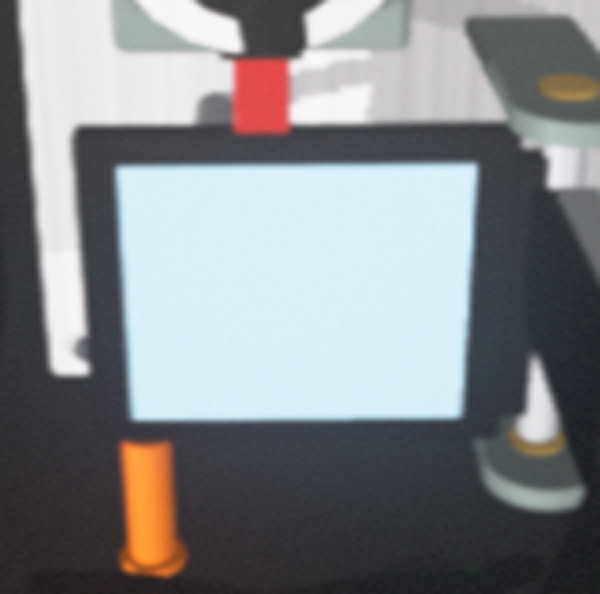

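Request:
servo_tool(
  rows=[
    [-37,-6,0,0,0,0,60],
    [-37,-6,0,0,0,0,60],
    [-37,-6,0,0,0,0,60],
    [-37,-6,0,0,0,0,60],
    [-37,-5,0,0,0,0,60],
    [-40,-5,0,0,0,0,60],
    [0,0,40,0,0,0,60],
    [0,0,40,0,0,0,60],
    [0,0,30,0,0,0,60],
    [0,0,0,0,0,0,60],
  ],
)

```text
time_s: 9.45
tool_pos: [0.5001, -0.0671, 0.151]
ee_rot: [0.749, 0.663, -0.002, -0.003]
contact_force: [-0.4, -0.3, 0.7]
width: 0.702
```

```bash
python3 s.py
python3 - <<'E'
from h import *
st=manip.sense();d=shot('wrist','w4');pickle.dump(st,open('pics/w4s.pkl','wb'));s=shot('side','s4');t=shot('top','t4')
cv2.imwrite('pics/w4z.png',cv2.resize(d['img'][:,:,::-1],None,fx=1.5,fy=1.5))
cv2.imwrite('pics/s4z.png',np.hstack([cv2.resize(s['img'][150:280,190:330,::-1],(400,372)),cv2.resize(t['img'][140:250,190:320,::-1],(400,372))]))
E
```

```text
[-0.43808863 -0.3355831   0.67175834] [0.0526332  0.00730317 0.01355361] 1.4496911182276864 [-2.86270984e-01  5.05985347e-02  1.71124232e+00  6.24055359e-05
  1.38722189e+00 -1.65177397e-01] [ 0.50010264 -0.0671296   0.1510401 ]
```

View pics/w4z.png

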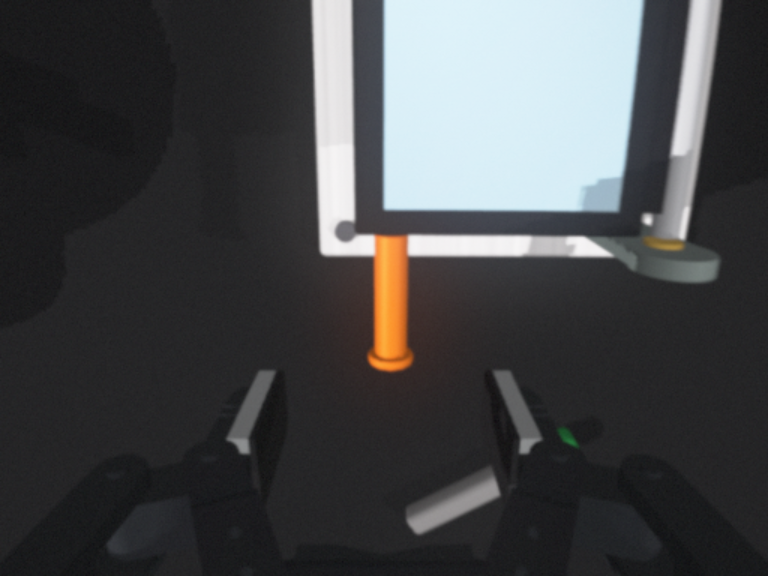

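View pics/s4z.png

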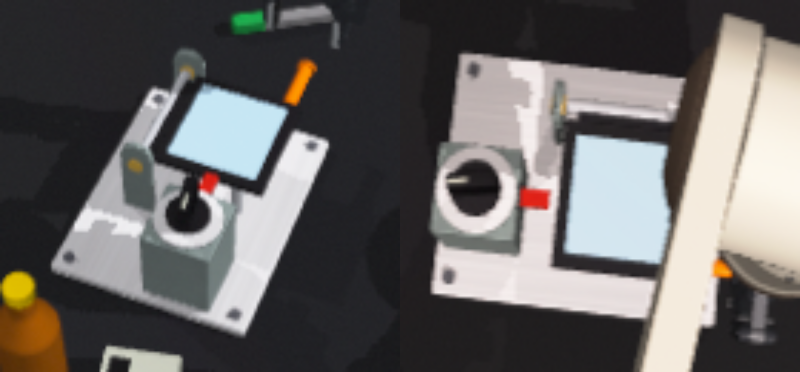

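The top view shows the bolt tip at column 550, short of the flap edge at about 562, so it is clear. Next I measure the handle.

Run:
```python
from w import *
d,T=wt('w4')
def g(a,b,z):return onz(d,((a+.5)/1.5-.5,(b+.5)/1.5-.5),z,T).round(4)
print('root',g(391,236,.085),'rod end',g(391,350,.085),'disc',g(390,363,.085))
print('flap side corner',g(355,235,.09),g(640,235,.09), 'plate corner',g(322,255,.012))
print('cheek top',g(675,262,.111), g(665,243,.085))
```

```text
root [ 0.5054 -0.0337  0.085 ] rod end [ 0.4993 -0.0853  0.085 ] disc [ 0.4981 -0.0916  0.085 ]
flap side corner [ 0.4911 -0.0304  0.09  ] [ 0.6069 -0.0438  0.09  ] plate corner [ 0.4636 -0.0568  0.012 ]
cheek top [ 0.6109 -0.0498  0.111 ] [ 0.6204 -0.05    0.085 ]
```

Request:
servo_tool(
  rows=[
    [2,2,30,0,0,0,60],
    [0,0,30,0,0,0,60],
    [0,0,20,0,0,0,60],
    [0,0,5,0,0,0,50],
    [0,0,0,0,0,0,30],
    [0,0,0,0,0,0,5],
    [0,0,0,0,0,0,5],
    [0,0,0,0,0,0,5],
    [0,0,0,0,0,0,5],
    [0,0,0,0,0,0,5],
  ],
  grip_force=30,
)

```text
time_s: 10.6
tool_pos: [0.5028, -0.0659, 0.0718]
ee_rot: [0.749, 0.662, -0.001, -0.001]
contact_force: [-26.7, 1.2, 19.3]
width: 0.146
```

```bash
python3 s.py
```

```text
[-26.74810617   1.19758059  19.26518386] [0.13771171 4.4997268  0.02077268] 1.4482098677422532 [-2.81572425e-01  1.23949691e-01  1.80315419e+00 -1.19089674e-03
  1.21808608e+00 -1.58572570e-01] [ 0.50280588 -0.0658672   0.07175615]
```

Run:
```python
from h import *
d=shot('wrist','w5');s=shot('side','s5')
cv2.imwrite('pics/w5z.png',np.hstack([cv2.resize(d['img'][100:384,100:420,::-1],(450,400)),cv2.resize(s['img'][130:240,240:340,::-1],(350,400),interpolation=cv2.INTER_CUBIC)]))
```

```text
(no output)
```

View pics/w5z.png

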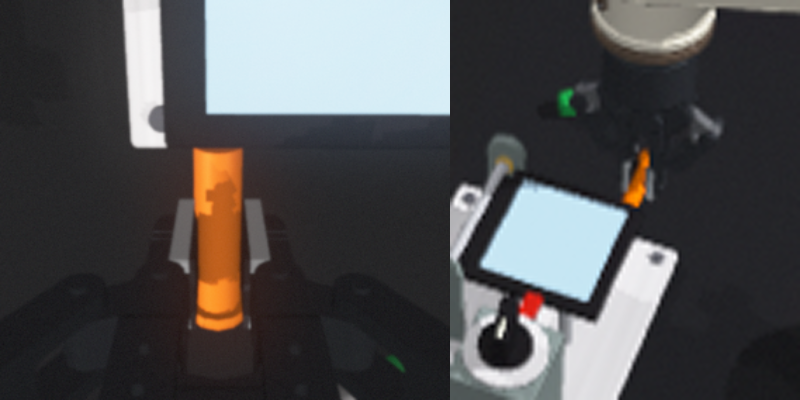

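Request:
servo_tool(
  rows=[
    [0,0,0,0,0,0,30],
    [0,0,0,0,0,0,30],
    [0,-2,0,0,0,0,30],
    [0,0,0,0,0,0,30],
  ],
)

```text
time_s: 11.1
tool_pos: [0.5027, -0.0656, 0.0707]
ee_rot: [0.749, 0.662, 0.0, 0.0]
contact_force: [-0.3, -1.0, -0.0]
width: 0.35
```

```bash
python3 s.py
```

```text
[-0.27873235 -1.0496804  -0.02965351] [ 0.00714673  0.0196645  -0.00367257] 1.4478700365748096 [-2.81992625e-01  1.22017670e-01  1.80772523e+00  1.43281894e-04
  1.21130208e+00 -1.59116704e-01] [ 0.50268285 -0.06563058  0.07069786]
```

Request:
servo_tool(
  rows=[
    [0,0,0,0,0,0,18],
    [0,0,0,0,0,0,14],
    [0,0,0,0,0,0,8],
    [0,0,0,0,0,0,5],
    [0,0,0,0,0,0,5],
    [0,0,0,0,0,0,5],
  ],
  grip_force=30,
)

```text
time_s: 11.7
tool_pos: [0.5025, -0.0656, 0.0703]
ee_rot: [0.749, 0.662, -0.0, -0.0]
contact_force: [-5.0, 0.6, 4.8]
width: 0.15
```

```bash
python3 s.py
```

```text
[-5.02795911  0.56899431  4.78085565] [0.05101271 0.88609596 0.02169808] 1.447816796854109 [-2.82070183e-01  1.22597775e-01  1.80788285e+00  3.26615671e-07
  1.21154708e+00 -1.59090767e-01] [ 0.5024541  -0.06564969  0.07033746]
```

Request:
servo_tool(
  rows=[
    [0,0.3,-9,0,0,0,5],
    [0,1,-9,0,0,0,5],
    [0,1.8,-8.9,0,0,0,5],
    [0,2.5,-8.7,0,0,0,5],
    [0,3.1,-8.5,0,0,0,5],
    [0,0,0,0,0,0,5],
  ],
)

```text
time_s: 12.3
tool_pos: [0.5108, -0.0667, 0.1159]
ee_rot: [0.749, 0.662, -0.0, -0.0]
contact_force: [-13.6, 0.3, 3.2]
width: 0.153
```

```bash
python3 s.py
python3 - <<'E'
from h import *
d=shot('wrist','w6');s=shot('side','s6')
cv2.imwrite('pics/w6z.png',np.hstack([cv2.resize(d['img'][100:384,100:420,::-1],(450,400)),cv2.resize(s['img'][130:240,240:340,::-1],(350,400),interpolation=cv2.INTER_CUBIC)]))
E
```

```text
[-13.55264553   0.26190422   3.22828842] [0.09038924 2.2362341  0.01969671] 1.4479549557964544 [-2.79254786e-01  9.59376464e-02  1.73712703e+00 -3.58533672e-04
  1.30972790e+00 -1.56320665e-01] [ 0.51082264 -0.06669837  0.1159212 ]
```

View pics/w6z.png

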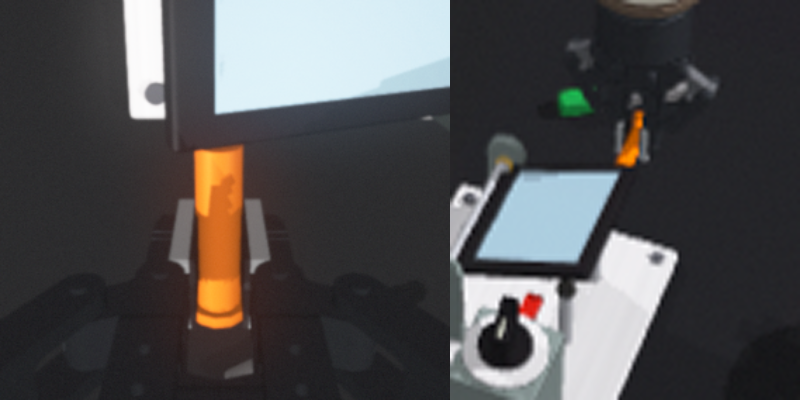

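The flap is rising with the rod and the bolt stays clear. I'll carry on along the arc, trimming about 1 mm to take off the side load.

Request:
servo_tool(
  rows=[
    [0,2.8,-8.2,0,0,0,5],
    [0,4.4,-7.9,0,0,0,5],
    [0,5,-7.5,0,0,0,5],
    [0,5.6,-7.1,0,0,0,5],
    [0,6.1,-6.6,0,0,0,5],
    [0,0,0,0,0,0,5],
  ],
)

```text
time_s: 13.0
tool_pos: [0.5342, -0.0697, 0.1543]
ee_rot: [0.749, 0.662, -0.001, -0.001]
contact_force: [-29.1, 1.3, 24.0]
width: 0.146
```

```bash
python3 s.py
```

```text
[-29.11808367   1.29284644  23.98343442] [0.25927363 4.95660269 0.06311651] 1.4479128563147055 [-2.72318416e-01  1.15258095e-01  1.63440820e+00 -9.02366487e-04
  1.39375440e+00 -1.49275211e-01] [ 0.53420348 -0.06973845  0.15429183]
```

Request:
servo_tool(
  rows=[
    [0,-2,-1,0,0,0,5],
    [0,0,0,0,0,0,5],
  ],
  grip_force=20,
)

```text
time_s: 13.2
tool_pos: [0.5331, -0.0695, 0.1538]
ee_rot: [0.749, 0.662, 0.0, 0.0]
contact_force: [-8.2, 1.4, 4.5]
width: 0.149
```

```bash
python3 s.py
python3 - <<'E'
from h import *
d=shot('wrist','w7');s=shot('side','s7')
cv2.imwrite('pics/w7z.png',np.hstack([cv2.resize(d['img'][100:384,100:420,::-1],(450,400)),cv2.resize(s['img'][130:240,240:340,::-1],(350,400),interpolation=cv2.INTER_CUBIC)]))
E
```

```text
[-8.23791319  1.42592401  4.51888866] [ 0.0968588   1.46871845 -0.0234065 ] 1.4478029106456505 [-2.72913911e-01  1.11534791e-01  1.63961543e+00 -2.53576244e-05
  1.38969805e+00 -1.49915937e-01] [ 0.53310643 -0.06947202  0.15378205]
```

View pics/w7z.png

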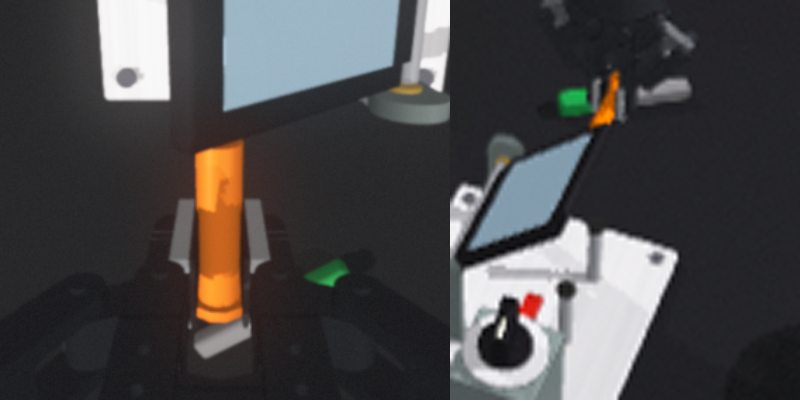

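Request:
servo_tool(
  rows=[
    [0,6,-6.1,0,0,0,5],
    [0,7,-5.6,0,0,0,5],
    [0,7.3,-5,0,0,0,5],
    [0,0,0,0,0,0,5],
  ],
)

```text
time_s: 13.7
tool_pos: [0.5542, -0.072, 0.1711]
ee_rot: [0.749, 0.662, 0.001, 0.001]
contact_force: [-8.1, 1.1, 11.3]
width: 0.148
```

```bash
python3 s.py
```

```text
[-8.11309014  1.0886172  11.30901354] [0.20068471 1.39208352 0.03481725] 1.4478748798927235 [-2.67232140e-01  1.43375648e-01  1.56771978e+00  2.15571064e-04
  1.42873224e+00 -1.44341027e-01] [ 0.55416842 -0.07202288  0.17114488]
```

Request:
servo_tool(
  rows=[
    [0,7.9,-4.5,0,0,0,5],
    [0,8.2,-4,0,0,0,5],
    [0,8.5,-3.3,0,0,0,5],
    [0,8.5,-2.7,0,0,0,5],
    [0,0,0,0,0,0,5],
  ],
)

```text
time_s: 14.2
tool_pos: [0.5871, -0.0761, 0.1846]
ee_rot: [0.749, 0.662, 0.0, 0.0]
contact_force: [-4.5, 1.9, 9.9]
width: 0.147
```

```bash
python3 s.py
python3 - <<'E'
from h import *
st=manip.sense();d=shot('wrist','w8');pickle.dump(st,open('pics/w8s.pkl','wb'));s=shot('side','s8');t=shot('top','t8')
cv2.imwrite('pics/w8z.png',np.hstack([cv2.resize(d['img'][100:384,100:420,::-1],(450,400)),cv2.resize(s['img'][130:240,240:340,::-1],(350,400),interpolation=cv2.INTER_CUBIC)]))
E
```

```text
[-4.54944918  1.926563    9.8856455 ] [0.1951942  0.88265167 0.00535025] 1.4478842828960623 [-2.59088010e-01  2.04413773e-01  1.46874284e+00  2.43289105e-04
  1.46737589e+00 -1.36200954e-01] [ 0.58707815 -0.07606976  0.18458385]
```

View pics/w8z.png

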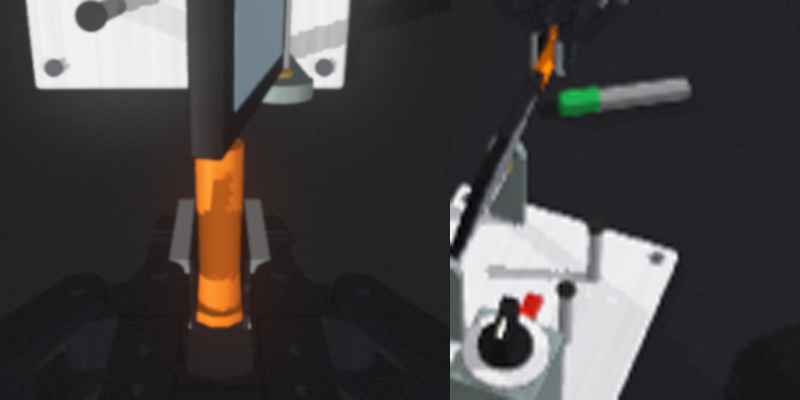

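Request:
servo_tool(
  rows=[
    [0,7,-1.7,0,0,0,5],
    [0,7,-1.3,0,0,0,5],
    [0,6,-0.7,0,0,0,5],
    [0,4,-0.3,0,0,0,5],
    [0,3,0,0,0,0,5],
    [0,1.5,0,0,0,0,5],
    [0,0,0,0,0,0,5],
    [0,0,0,0,0,0,5],
  ],
)

```text
time_s: 15.15
tool_pos: [0.6142, -0.0794, 0.1877]
ee_rot: [0.749, 0.662, -0.0, -0.0]
contact_force: [-0.2, 2.2, -3.1]
width: 0.15
```

```bash
python3 s.py
python3 - <<'E'
from h import *
st=manip.sense();d=shot('wrist','w9');pickle.dump(st,open('pics/w9s.pkl','wb'));s=shot('side','s9');t=shot('top','t9')
cv2.imwrite('pics/w9z.png',cv2.resize(d['img'][:,:,::-1],None,fx=1.5,fy=1.5))
cv2.imwrite('pics/s9z.png',np.hstack([cv2.resize(s['img'][130:240,220:320,::-1],(400,440),interpolation=cv2.INTER_CUBIC),cv2.resize(t['img'][140:250,200:300,::-1],(400,440),interpolation=cv2.INTER_CUBIC)]))
E
```

```text
[-0.23191721  2.16273774 -3.05614069] [0.31916412 0.21725906 0.04030714] 1.4478372823670256 [-2.52950281e-01  2.59884799e-01  1.39457252e+00  1.57006604e-04
  1.48746874e+00 -1.30004330e-01] [ 0.61417895 -0.07938089  0.18766334]
```

View pics/w9z.png

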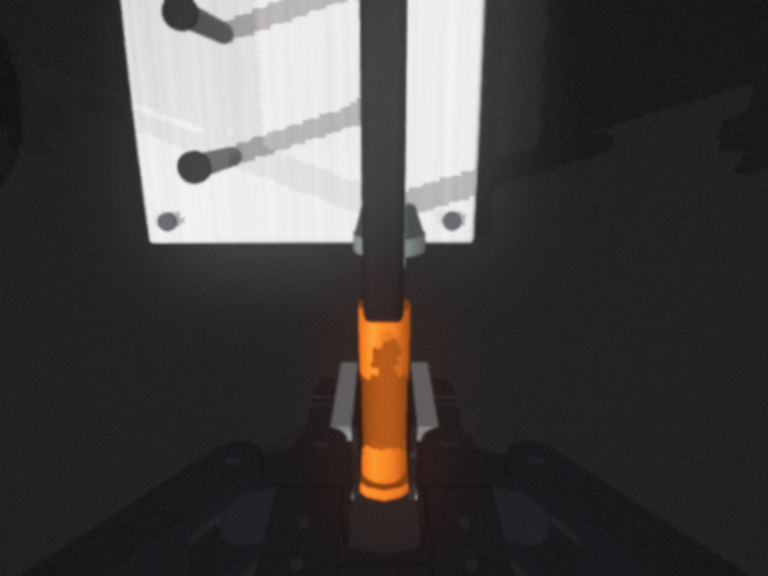

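View pics/s9z.png

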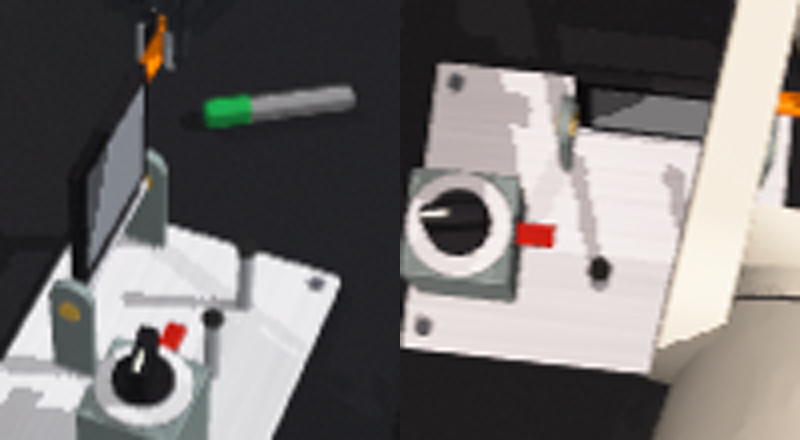

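Run:
```python
from w import *
d,T=wt('w9'); print('cam',T[:3,3])
cv2.imwrite('pics/w9k.png',cv2.resize(d['img'][120:230,220:300,::-1],None,fx=7,fy=5.4,interpolation=cv2.INTER_CUBIC))
ex=np.array([.9925,-.1225]);O=T[:3,3]
def g(a,b,z):
    p=onz(d,((a+.5)/1.5-.5,(b+.5)/1.5-.5),z,T);return p.round(4),(p[:2]@ex).round(4)
st=pickle.load(open('pics/w9s.pkl','rb'))
print('tcp along ex',st['tool_pos'][:2]@ex,'start',np.array([.5025,-.0656])@ex)
for a,b in((354,240),(425,245),(389.5,242)):print(g(a,b,.105))
print('plate corners',g(151,242,.012),g(473,242,.012))
print('flap top edges',[g(a,310,.215) for a in (362,404)])
```

```text
cam [0.62331904 0.00243248 0.3295258 ]
tcp along ex 0.6192967659058809 start 0.50676725
(array([ 0.603 , -0.0497,  0.105 ]), np.float64(0.6046))
(array([ 0.6344, -0.0559,  0.105 ]), np.float64(0.6364))
(array([ 0.6187, -0.0526,  0.105 ]), np.float64(0.6205))
plate corners (array([ 0.4642, -0.0561,  0.012 ]), np.float64(0.4676)) (array([ 0.6694, -0.0818,  0.012 ]), np.float64(0.6744))
flap top edges [(array([ 0.6125, -0.0414,  0.215 ]), np.float64(0.6129)), (array([ 0.6224, -0.0426,  0.215 ]), np.float64(0.623))]
```

View pics/w9k.png

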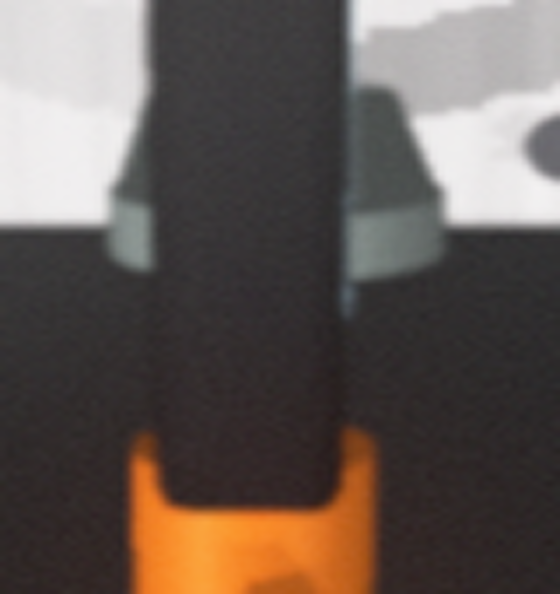

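Both estimates, the arc and the cheek centre, put the flap about 2.5 mm (1.2°) short of upright. I'll nudge it by that much.

Request:
servo_tool(
  rows=[
    [0,1.2,0,0,0,0,5],
    [0,1.2,0,0,0,0,5],
    [0,0,0,0,0,0,5],
    [0,0,0,0,0,0,5],
    [0,0,0,0,0,0,5],
  ],
)

```text
time_s: 15.8
tool_pos: [0.6167, -0.0797, 0.1878]
ee_rot: [0.749, 0.662, 0.0, -0.0]
contact_force: [-1.2, 3.0, -5.3]
width: 0.146
```

```bash
python3 s.py
python3 - <<'E'
from h import *
st=manip.sense();d=shot('wrist','wa');pickle.dump(st,open('pics/was.pkl','wb'))
cv2.imwrite('pics/wak.png',cv2.resize(d['img'][:230,200:320,::-1],None,fx=4.5,fy=2.6,interpolation=cv2.INTER_CUBIC))
from w import *
d,T=wt('wa');ex=np.array([.9925,-.1225]);print(st['tool_pos'][:2]@ex)
# flap dark edges along row ~ y 205 and 160
g=cv2.cvtColor(d['img'],cv2.COLOR_RGB2HSV)
o=cv2.inRange(g,(5,150,80),(18,255,255));
for r in(206,60,100,130):print(r,d['img'][r,232:286].mean(1).astype(int))
E
```

```text
[-1.23174216  3.03142854 -5.33732949] [ 0.42564816  0.19204531 -0.00769816] 1.4478530611164067 [-2.52449179e-01  2.64808886e-01  1.38805817e+00  1.55315895e-04
  1.48877598e+00 -1.29518642e-01] [ 0.61667957 -0.07970847  0.18783543]
0.6218187594018624
206 [ 44  44  45  45  43  47  71 110 126 121  94  64  44  42  44  42  43  42
  42  44  45  43  42  42  44  42  45  43  42  41  40  38  42  37  35  35
  39  54  81  93  87  67  49  41  43  42  41  42  42  42  41  43  43  38]
60 [235 235 233 233 236 236 235 228 191 125  78  67  67  67  67  71  67  67
  67  66  67  68  69  68  67  67  66  68  67  68  68  68  69  67  65  65
  61  63  72 139 219 233 234 236 237 238 236 235 235 237 238 237 238 238]
100 [236 236 236 235 235 235 236 233 223 167  95  68  66  65  66  71  69  68
  68  67  69  66  66  67  69  67  69  67  66  66  67  68  68  65  65  64
  62  60 102 178 225 233 235 235 236 236 235 236 237 238 238 237 238 238]
130 [224 225 225 225 223 223 223 221 211 167 108  71  64  63  64  65  66  65
  61  63  66  66  62  63  63  63  62  61  62  63  61  63  63  59  60  58
  56  62  99 154 178 181 181 181 180 181 182 185 184 185 185 186 185 185]
```

View pics/wak.png

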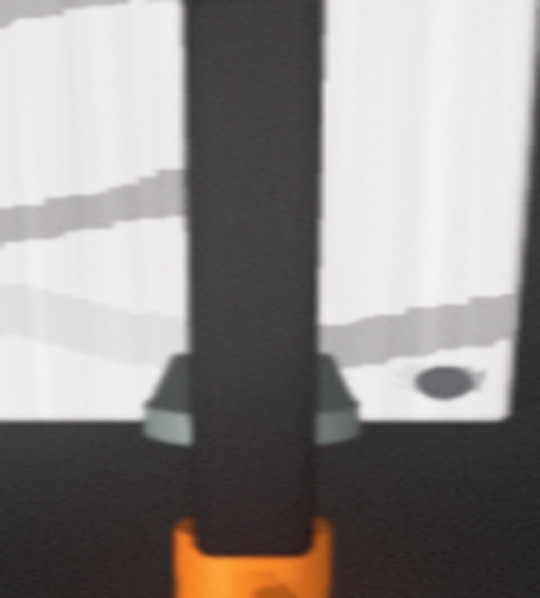

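The flap now covers the hinge cheek symmetrically (cheek 145–358, flap 190–318 in the crop), with no face showing on either side. I'll hold briefly and run the final check.

Request:
servo_tool(
  rows=[
    [0,0,0,0,0,0,5],
    [0,0,0,0,0,0,5],
    [0,0,0,0,0,0,5],
    [0,0,0,0,0,0,5],
    [0,0,0,0,0,0,5],
    [0,0,0,0,0,0,5],
  ],
)

```text
time_s: 16.45
tool_pos: [0.6166, -0.0797, 0.1879]
ee_rot: [0.749, 0.662, 0.0, -0.0]
contact_force: [0.1, 4.2, -4.9]
width: 0.148
```

```bash
python3 s.py
python3 - <<'E'
from h import *
print(manip.sense()['joint_velocities'].round(4))
s=shot('side','sb');t=shot('top','tb')
cv2.imwrite('pics/sbz.png',np.hstack([cv2.resize(s['img'][130:310,180:320,::-1],(400,514),interpolation=cv2.INTER_CUBIC),cv2.resize(t['img'][140:250,150:250,::-1],(400,440),interpolation=cv2.INTER_CUBIC)[:, :] if 0 else cv2.resize(t['img'][120:248,150:250,::-1],(400,514),interpolation=cv2.INTER_CUBIC)]))
for n,a,b in(('side','side0',s),('top','top0',t)):
    A=load(a)['img']
    for nm,lo,hi in(('yellow',(24,180,120),(34,255,255)),('green',(55,150,60),(75,255,255)),('white',(0,0,215),(40,30,255))):
        out=[]
        for I in(A,b['img']):
            m=cv2.inRange(cv2.cvtColor(I,cv2.COLOR_RGB2HSV),lo,hi)
            k,l,stt,c=cv2.connectedComponentsWithStats(m)
            out.append([(stt[i,4],c[i].round(1).tolist()) for i in range(1,k) if stt[i,4]>25 and 100<c[i][0]<370 and 140<c[i][1]<310])
        print(n,nm,out)
E
```

```text
[ 0.13598767  4.19713288 -4.9110137 ] [0.56679364 0.16812091 0.05416003] 1.4478355164635313 [-2.52473365e-01  2.64765691e-01  1.38802839e+00  1.23808710e-04
  1.48893422e+00 -1.29522687e-01] [ 0.61663708 -0.07972337  0.18787673]
[-0.0002  0.0006 -0.0016  0.0008  0.0009 -0.0012]
side yellow [[(np.int32(129), [196.2, 250.7])], [(np.int32(119), [195.8, 250.7])]]
side green [[(np.int32(85), [276.4, 157.4])], [(np.int32(85), [276.4, 157.4])]]
side white [[(np.int32(402), [240.1, 281.4])], []]
top yellow [[(np.int32(116), [151.8, 149.3])], [(np.int32(101), [151.7, 148.9])]]
top green [[(np.int32(100), [342.7, 190.5])], [(np.int32(98), [342.6, 190.4])]]
top white [[(np.int32(55), [280.5, 168.2]), (np.int32(93), [293.1, 174.1]), (np.int32(411), [170.6, 198.9]), (np.int32(224), [214.2, 198.4]), (np.int32(164), [289.8, 204.6]), (np.int32(143), [207.5, 219.9]), (np.int32(223), [282.2, 228.4])], [(np.int32(2266), [290.2, 156.3]), (np.int32(2358), [243.3, 202.9]), (np.int32(186), [215.9, 199.7]), (np.int32(646), [338.9, 210.9])]]
```

View pics/sbz.png

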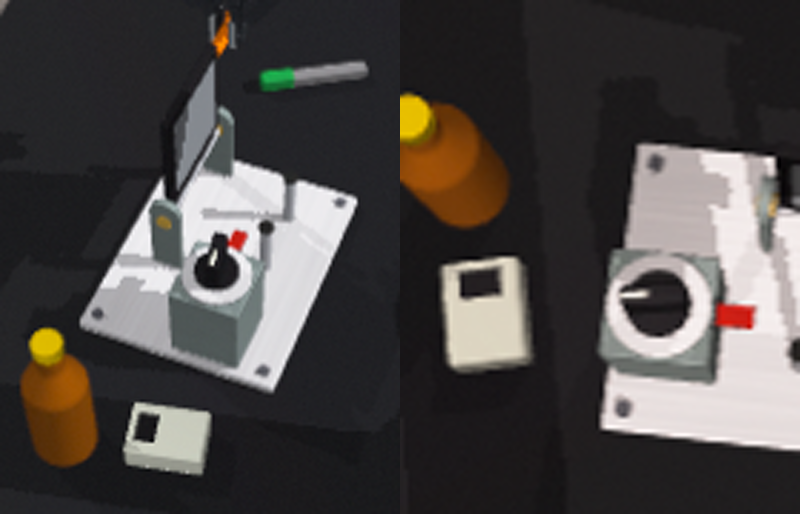

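```bash
python3 -c "
from rig import manip
print(manip.close_job())"
```

```text
the job is handed in; nothing more can be done
None
```

The mirror flap is standing upright with the gripper still on its orange handle, and the job is handed in at about 16.5 s of the 45 s allowed.

**What I did**
- **Knob:** I turned it clockwise about 1.29 rad until it hit its stop, where the reaction moment rose to 0.7 N m. The top view then showed the red bolt clear of the flap's edge.
- **Flap:** I gripped the orange handle from above and swung the flap up along its arc. It stopped about 1.2° short of upright, so I nudged it 2.4 mm to the balance point.

**Last checks**
- **Upright:** the handle had moved 115 mm along the stand's x, as it should for upright. The flap looked centred over the hinge cheek in the wrist view, with neither face showing. I estimate it is upright to within about 1°.
- **Still:** joint speeds were at most 0.002 rad/s over a 0.6 s hold. The outside force on the tool was about 6 N.
- **Other objects:** the bottle cap and marker cap were within about half a pixel of where they started. My colour mask lost the battery box because it was dimmer in shadow, so I checked it only by eye; it looked unmoved.

**What did not go smoothly**
- **Handle grip:** my first grip was off centre, with about 33 N of side load, so I opened and gripped again.
- **Mid-swing load:** at about 45° the load on the tool rose to about 38 N. I shifted the tool about 2 mm and cut the grip to 20 N, which eased it. That was a reading at the wrist; I could not measure the press on the handle itself.
- **Handle position:** the handle sits about 4 mm closer to the fingertips than the ideal grasp point.

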